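# Set the day wheel on the deep food pan

### The arm

A 7-joint arm with a two-finger parallel gripper is mounted at the origin on the work surface. World frame = base frame: x ahead of the robot, y to its left, z up, the work surface at z = 0. Lengths are in m, angles in rad, forces in N, time in s.
With the tool pointing down it reaches from about 0.35 to 0.9 m from the base axis. Payload 8.1 kg.
Tool frame: the origin (TCP) lies on the centre line of the jaws, within the pads' length; the fingertips stand 17 mm ahead of it and the grasp point (between the pads) lies 2 mm behind it; z points along the fingers, y is the direction in which the jaws open and shut (so a half turn about z gives the same grasp; the last joint's range is limited). The gripper opens to 92 mm and grips with 3 to 60 N. Pads are 19 mm wide; open, the fingers measure 130 mm over their backs; the gripper's body (75 mm by 190 mm) begins 47 mm behind the grasp point.
Start: joints at [-1.332, 0.434, 0.025, 1.573, -0.012, 1.134, -0.075], TCP at [0.21, 0.589, 0.215] pointing down, gripper open.
Joint ranges: [-2.62, 2.62], [-0.44, 2.09], [-1.27, 1.32], [0.08, 2.57], [-1.32, 4.46], [0.12, 2], [-2.74, 2.74]. Speed limits (rad/s): [2.22, 2.22, 3.01, 3.01, 3.14, 3.14, 3.14].

### API

Orientations are given as a rotation vector (axis times angle).
In Python, from cell import arm gives the robot as it stands.
- The arm moves only by the shell command python3 -m creep 'ROWS' [FORCE]. ROWS is JSON, a list that holds one entry, the list of rows, each a list of 7 numbers: the shift along the world's x, y, z in cm, then the turn, a rotation vector about the world's x, y, z in degrees, then the opening, from -1 (shut) to 1 (fully open), so that 0 is half open. In form: [[[tx, ty, tz, ax, ay, az, jaw], ...]]. A call has 1 to 5 rows; each row is the pose to reach, as a shift and turn from the pose commanded when the call began; what a row does not reach only later rows make up. A row lasts 1/10 s, in which the tool goes at most 50 mm and 8.59 degrees, less where a joint would pass 70% of its speed; a pose out of reach is approached as far as the arm can. A call with a gripper value outside its range is refused whole. The fingers move at their own pace and stop on an object; FORCE is the grip in N (left out, the last holds). Time passes only in rows, so rows that repeat a pose let the fingers close. It gives the time, the measured TCP pose, the force and the opening at its end, in the units of the state.
- arm.observe(): the state, without advancing time (a new reading comes with each control period).
- arm.get_image(name): name is "side" or "top"; returns the picture (420x560x3 uint8, red, green, blue); there is no depth.
- arm.camera_model(name): a dict with "vfov" (degrees; the focal length in pixels is half the picture's height over the tangent of half this angle, whatever the lens; pixels are square), "cx", "cy" (the principal point, pixels), "k1" (the pictures are not rectified: a ray, as slopes to the right and down, at radius r is drawn at 1 + k1 r^2 times it, then the intrinsics apply), "cam_to_world" (4x4, takes a point from camera to world coordinates). Camera axes: x right, y down, z forward; pixel columns grow to the right and rows downward; lengths in m; the calibration is good to about 2 mm. A picture is of the moment at which its call begins. camera_model takes no time and is no camera call.
- arm.sign_off(): hands the job in, once; it reports no verdict.
The state is a dict: "clock": time; "joints": joint angles; "dq": joint speeds; "joint_efforts": joint torques, N m; "position": TCP position; "ee_rot": TCP orientation; "force": force on the tool from outside, world axes, zero at the start; "ft_torque": the same for the moment, N m; "width": opening from 0.0 (shut) to 1.0 (fully open).
Only numpy, scipy, OpenCV 4.12 (cv2) and the standard library are available. Lean on these libraries where they do the work, as an engineer would, in place of code of your own. Each camera call takes 0.05 s, during which the arm holds its last target.

### The job

The deeper of the two lidded food pans has just been refilled: with a fingertip, flick the edge of the thumbwheel on its lid onwards by its clicks, either way round, until its steel pointer bar rests in line with the steel marker rib at the rear of the guard. Leave the shallower pan's wheel at its setting; neither pan may be lifted or pushed out of its place, and nothing else on the table may be disturbed. Take the finger away when the wheel is set.

Things in the scene. Friction and masses are not known exactly. Their poses are not given: they have to be found in the camera images.
- deep_pan: the deeper (taller) of two lidded steel food pans, 176 x 162 mm, about 2.5 kg, loose, rim 100 mm above the table. Origin: centre of its underside; z up, front -x (roughly towards the robot), rear +x. On its lid a black eight-lobed thumbwheel turns on a vertical axis through the pan's centre, over a round white housing 132 mm across, its flat top 122 mm above the table.
- deep_wheel (a joint): turn of the deep pan's wheel (rad), counter-clockwise from above positive, no stops; 0 or a whole turn = pointer bar at the marker rib. It clicks into eight rest places, multiples of 45 degrees: pushed past half-way (22.5 degrees) it springs on into the next. Takes about 2 to 6 N at a lobe.
- deep_hub (a point): centre of the wheel's flat top, 142 mm above the table. Wheel 18 mm thick, its underside 2 mm over the housing; core 84 mm across; lobes 12 mm thick with round ends, reaching 60 mm from the axis; gaps between lobes 29 mm wide at 54 mm radius. At rest one gap faces straight to the pan's front, one to its rear, the nearest lobes 22.5 degrees either side.
- deep_pointer (a point): outer end of the deep wheel's pointer, a steel bar 7 mm wide, 3 mm high, on the wheel's top from the hub to one gap, 40 mm from the axis; turns with the wheel
- deep_mark (a point): where the pointer's end belongs: fixed to the deep pan, 40 mm behind (pan +x) the axis. The marker is a steel rib 16 x 8 mm on the guard, 69 mm behind the axis, at the middle of the pan's rear. The guard, a white wall 1 mm lower than the wheel's top, runs round the rear 190 degrees at 64 to 70 mm radius; only the front edge is open to a finger.
- shallow_pan: the shallower (lower) of two lidded steel food pans, 176 x 162 mm, about 2.5 kg, loose, rim 65 mm above the table. Origin: centre of its underside; z up, front -x (roughly towards the robot), rear +x. On its lid a black eight-lobed thumbwheel turns on a vertical axis through the pan's centre, over a round white housing 132 mm across, its flat top 87 mm above the table.
- shallow_wheel (a joint): turn of the shallow pan's wheel (rad), counter-clockwise from above positive, no stops; 0 or a whole turn = pointer bar at the marker rib. It clicks into eight rest places, multiples of 45 degrees: pushed past half-way (22.5 degrees) it springs on into the next. Takes about 2 to 6 N at a lobe.
- shallow_hub (a point): centre of the wheel's flat top, 107 mm above the table. Wheel 18 mm thick, its underside 2 mm over the housing; core 84 mm across; lobes 12 mm thick with round ends, reaching 60 mm from the axis; gaps between lobes 29 mm wide at 54 mm radius. At rest one gap faces straight to the pan's front, one to its rear, the nearest lobes 22.5 degrees either side.
- shallow_pointer (a point): outer end of the shallow wheel's pointer, a steel bar 7 mm wide, 3 mm high, on the wheel's top from the hub to one gap, 40 mm from the axis; turns with the wheel
- shallow_mark (a point): where the pointer's end belongs: fixed to the shallow pan, 40 mm behind (pan +x) the axis. The marker is a steel rib 16 x 8 mm on the guard, 69 mm behind the axis, at the middle of the pan's rear. The guard, a white wall 1 mm lower than the wheel's top, runs round the rear 190 degrees at 64 to 70 mm radius; only the front edge is open to a finger.
- jar: closed glass jar, 56 mm across, 75 mm tall, stands between the pans. Bystander; origin under its centre, except lying tools: near their middle
- label_roll: roll of paper labels, 56 mm across, 30 mm tall, lies flat between the pans. Bystander; origin under its centre, except lying tools: near their middle
- mug: white mug, 80 mm across, 90 mm tall, behind the pans. Bystander; origin under its centre, except lying tools: near their middle
- sauce_bottle: yellow sauce bottle, 60 mm across, 170 mm tall, behind the pans. Bystander; origin under its centre, except lying tools: near their middle
- bowl: small steel bowl, 130 mm across, 50 mm tall, behind the pans. Bystander; origin under its centre, except lying tools: near their middle
- spoon: steel spoon, 200 mm long, lying flat in front of the pans. Bystander; origin under its centre, except lying tools: near their middle
- spatula: wooden-handled spatula, 240 mm long, lying flat in front of the pans. Bystander; origin under its centre, except lying tools: near their middle

How it is judged:
By the outcome, as a careful person would: the job done as asked, in the order asked, and still so for the second after the job is handed in, with the robot touching nothing.
It also fails if it takes over 58 s, if anything falls off the work surface, if the arm or the gripper's body presses on something with over 40 N, if the wrist force passes 120 N, or if a joint passes its speed limit or range.

## Working session

There is one attempt and no reset: what is moved stays moved. The work goes in short steps, Python scripts to look and compute and a shell command to move; the robot and the scene stay as the last step left them, time stands still between calls to the robot, and variables do not carry over. Pictures are saved under pics/ and viewed, and the job is handed in when it is done.

```bash
mkdir -p pics; ls; python3 - <<'E'
from cell import arm
import cv2
print({k:(v if not hasattr(v,'tolist') else v) for k,v in arm.observe().items()})
for n in("top","side"):
    im=arm.get_image(n); cv2.imwrite(f"pics/{n}0.png",im[:,:,::-1]); print(n,arm.camera_model(n))
E
```

```text
pics
{'clock': 0.0, 'joints': array([-1.33158004,  0.43521043,  0.02495243,  1.57409987, -0.0116195 ,
        1.13401248, -0.07510164]), 'dq': array([-0.00079828, -0.00147889, -0.00172874, -0.00079099, -0.00079471,
       -0.00040194,  0.00048534]), 'joint_efforts': array([-1.21688154e-03, -6.67844367e+01,  9.84194018e-01, -3.14463794e+01,
       -6.07051374e-02,  4.24821989e-02,  1.85726058e-04]), 'position': array([0.209357  , 0.58832014, 0.21385148]), 'ee_rot': array([-5.34382014e-01, -3.09565347e+00,  2.47816846e-03]), 'force': array([-0.22287421,  0.19529545, -0.57160151]), 'ft_torque': array([-0.03578499,  0.02001235,  0.00422749]), 'width': 1.0015911687774597}
top {'vfov': 49.476195848431956, 'cx': 280.2437301498176, 'cy': 208.63750370463836, 'k1': -0.1485902924943193, 'cam_to_world': array([[-5.74174873e-03, -9.75902047e-01,  2.18133506e-01,
         3.71851845e-01],
       [-9.99971206e-01,  6.68579926e-03,  3.59001145e-03,
        -1.85422628e-04],
       [-4.96189635e-03, -2.18106612e-01, -9.75912335e-01,
         1.00213520e+00],
       [ 0.00000000e+00,  0.00000000e+00,  0.00000000e+00,
         1.00000000e+00]])}
side {'vfov': 44.080808091662135, 'cx': 273.83584437792666, 'cy': 203.77206992461086, 'k1': 0.008985881657943057, 'cam_to_world': array([[ 0.92012336, -0.20800531,  0.33182344,  0.22292163],
       [-0.39111827, -0.53131045,  0.751489  , -0.77089804],
       [ 0.01998756, -0.82124479, -0.57022583,  0.71287973],
       [ 0.        ,  0.        ,  0.        ,  1.        ]])}
```

View pics/top0.png

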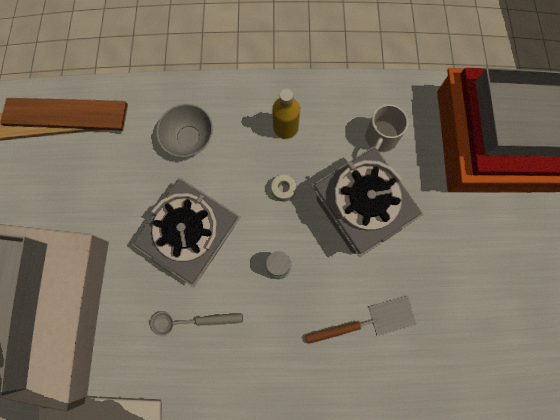

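View pics/side0.png

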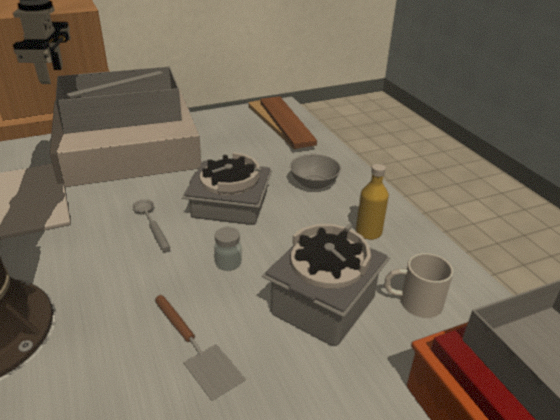

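The deep pan is the one at the right of the top view, with its wheel near (370,194). The shallow one is near (181,227). I'll enlarge crops next.

```bash
cat > h.py <<'E'
import numpy as np, cv2
from cell import arm
def mod(n):
    m=arm.camera_model(n); f=210/np.tan(np.radians(m['vfov']/2))
    K=np.array([[f,0,m['cx']],[0,f,m['cy']],[0,0,1.]]); d=np.array([m['k1'],0,0,0,0.])
    return K,d,np.array(m['cam_to_world'])
def p2w(n,px,z):
    K,d,T=mod(n); u=cv2.undistortPoints(np.array(px,float).reshape(-1,1,2),K,d).reshape(-1,2)
    # k1 poly applied forward => cv2 model identical
    r=np.c_[u,np.ones(len(u))]@T[:3,:3].T; s=(z-T[2,3])/r[:,2]
    return T[:3,3]+r*s[:,None]
def w2p(n,P):
    K,d,T=mod(n); Ti=np.linalg.inv(T); rv,_=cv2.Rodrigues(Ti[:3,:3])
    return cv2.projectPoints(np.array(P,float).reshape(-1,1,3),rv,Ti[:3,3],K,d)[0].reshape(-1,2)
E
python3 - <<'E'
import cv2
a=cv2.imread('pics/top0.png')[140:260,305:425]; b=cv2.imread('pics/side0.png')[215:335,260:390]
cv2.imwrite('pics/ct.png',cv2.resize(a,(600,600),interpolation=cv2.INTER_CUBIC)); cv2.imwrite('pics/cs.png',cv2.resize(b,(650,600),interpolation=cv2.INTER_CUBIC))
E
```

```text
(no output)
```

View pics/ct.png

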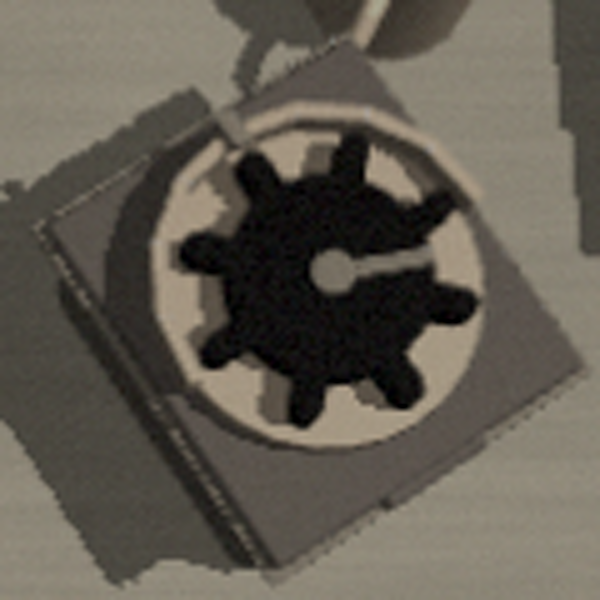

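View pics/cs.png

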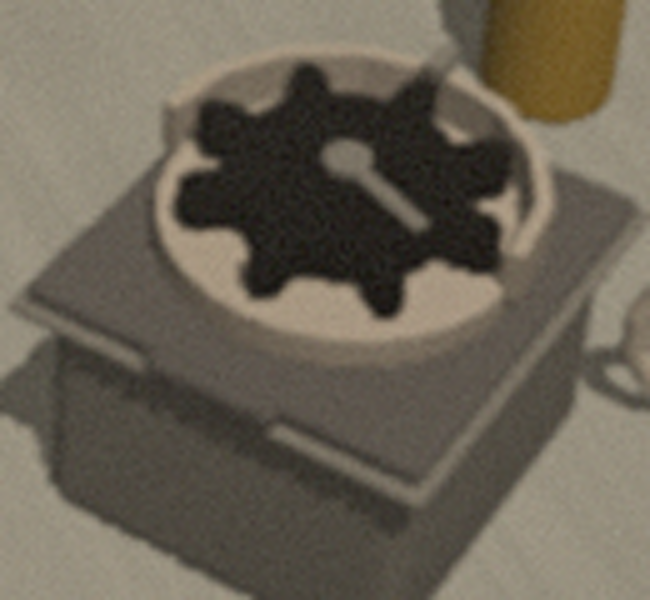

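```bash
python3 - <<'E'
from h import *
t=lambda u,v:(305+u/5,140+v/5)
s=lambda u,v:(260+u/5,215+v/5)
T=p2w('top',[t(333,271),t(432,257),t(40,232),t(350,42),t(585,370),t(275,572)],.142); 
h=T[0]; pe=p2w('top',[t(432,257)],.145)[0]
print('hub',h, 'side hub',p2w('side',[s(348,158)],.144)[0])
for n,f,pts in (('top',t,[(355,140),(252,160),(187,250),(208,358),(305,420),(408,402),(472,305),(452,202)]),('side',s,[(308,70),(210,112),(185,205),(262,290),(385,310),(490,260),(505,150),(425,85)])):
    P=p2w(n,[f(*p) for p in pts],.138)-h
    print(n,'lobes',np.degrees(np.arctan2(P[:,1],P[:,0])).round(1),np.hypot(P[:,0],P[:,1]).round(3))
for n,f,p in(('top',t,(432,257)),('side',s,(425,225))):
    d=p2w(n,[f(*p)],.145)[0]-h; print('ptr',np.degrees(np.arctan2(d[1],d[0])),np.hypot(*d[:2]))
for n,f,p in(('top',t,(230,125)),('side',s,(440,62))):
  for z in(.141,.15):
    d=p2w(n,[f(*p)],z)[0]-h; print('rib',z,np.degrees(np.arctan2(d[1],d[0])),np.hypot(*d[:2]))
C=p2w('top',[t(40,232),t(350,42),t(585,370),t(275,572)],.1); print(C,C.mean(0))
for a,b in((0,1),(1,2),(3,2),(0,3)):
    d=C[b]-C[a];print(np.degrees(np.arctan2(d[1],d[0])),np.hypot(*d[:2]))
for n,p in(('jar',(278,265)),('roll',(284,187))): print(n,p2w('top',[p],.07))
E
```

```text
hub [ 0.59184396 -0.17604031  0.142     ] side hub [ 0.59290459 -0.17543341  0.144     ]
top lobes [ -12.9   32.1   80.1  123.9  167.4 -151.8 -103.2  -59.9] [0.056 0.055 0.058 0.06  0.06  0.059 0.057 0.058]
side lobes [  75.1  121.   175.  -141.3 -107.2  -67.6   -9.3   33.4] [0.059 0.056 0.059 0.068 0.069 0.062 0.059 0.061]
ptr -83.11499299123906 0.03925174561522563
ptr -79.24971429523893 0.04173639566821504
rib 0.141 32.1427163591325 0.0712911204516832
rib 0.15 34.430346326218576 0.06963255687053381
rib 0.141 33.577919243140926 0.07234607310799163
rib 0.15 29.289758446255263 0.06136453908143609
[[ 0.61979371 -0.06435486  0.1       ]
 [ 0.7022123  -0.19731873  0.1       ]
 [ 0.56024007 -0.28739555  0.1       ]
 [ 0.47891043 -0.15535378  0.1       ]] [ 0.59028913 -0.17610573  0.1       ]
-58.20700672544024 0.15643597284104266
-147.60618446672134 0.1681366930572512
-58.36947887731132 0.15507913900282305
-147.14089178484772 0.16771672875520374
jar [[0.46219343 0.00850719 0.07      ]]
roll [[ 0.62712098 -0.00498477  0.07      ]]
```

The lobes sit at about 32° mod 45° and the pan's yaw is about 32°. So the wheel looks half a click off rest, with the pointer about -113° from the rib. I'll look again closer in. First I'll close the jaws, rise and travel over.

```bash
python3 -m creep '[[[0,0,4,0,0,0,-1],[0,0,8,0,0,0,-1],[2,-4,9,0,0,-5,-1],[3.5,-8.5,9,0,0,-10,-1],[5,-13,9,0,0,-16,-1]]]' 10
python3 -m creep '[[[1.5,-4.7,0,0,0,-6,-1],[3,-9.4,0,0,0,-12,-1],[4.5,-14.1,0,0,0,-18,-1],[6,-18.8,0,0,0,-24,-1],[7.5,-23.5,0,0,0,-30,-1]]]'
python3 -m creep '[[[1.5,-4.7,0,0,0,-4,-1],[3,-9.4,0,0,0,-8,-1],[4.5,-14.1,0,0,0,-12,-1],[6,-18.8,0,0,0,-15,-1],[7.5,-23.5,0,0,0,-15,-1]]]'
python3 -m creep '[[[1.5,-4.7,0,0,0,0,-1],[3,-9.4,0,0,0,0,-1],[4.5,-14.1,0,0,0,0,-1],[5.5,-17,0,0,0,0,-1],[5.5,-17,0,0,0,0,-1]]]'
python3 - <<'E'
from h import *
for n in("top","side"):
    im=arm.get_image(n)[:,:,::-1]; cv2.imwrite(f"pics/{n}1.png",im)
o=arm.observe(); print(o['clock'],o['position'],o['ee_rot'],o['joints'],o['width'])
a=cv2.imread('pics/top1.png')[130:270,300:440]
b=cv2.imread('pics/top1.png')[170:290,120:240]
cv2.imwrite('pics/c1.png',np.hstack([cv2.resize(a,(400,400),interpolation=3),cv2.resize(b,(400,400),interpolation=3)]))
E
```

```text
clock: 0.6
position: [0.26, 0.4573, 0.3046]
ee_rot: [0.965, 2.989, 0.0]
force: [0.7, -0.1, -0.2]
width: 0.614
clock: 1.1
position: [0.3346, 0.2217, 0.3045]
ee_rot: [-1.707, -2.637, -0.0]
force: [1.8, 0.3, 0.8]
width: 0.178
clock: 1.6
position: [0.4095, -0.0132, 0.3047]
ee_rot: [-2.034, -2.394, -0.001]
force: [0.4, 0.9, -0.4]
width: 0.007
clock: 2.1
position: [0.4645, -0.1857, 0.3045]
ee_rot: [2.038, 2.389, -0.004]
force: [-0.4, 0.1, -0.6]
width: 0.006
2.2 [ 0.46409399 -0.18151514  0.30416172] [-2.03350805e+00 -2.39348590e+00  1.66581352e-03] [-0.4616689   0.18364216  0.87901545  1.7798068  -0.14802718  1.24835718
  0.61865818] 0.004515052949854242
```

View pics/c1.png

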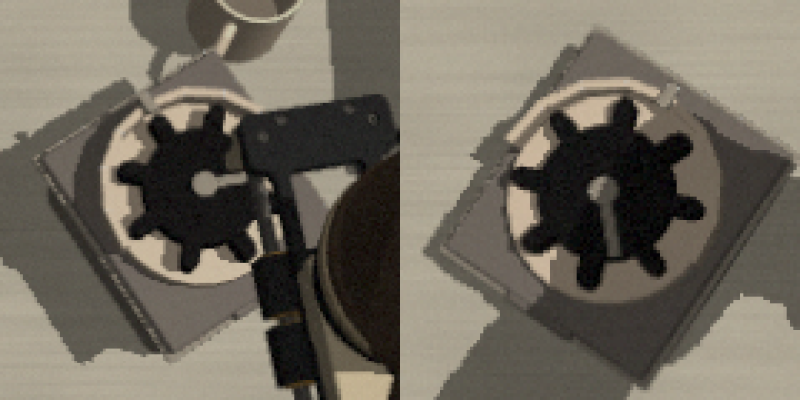

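View pics/side1.png

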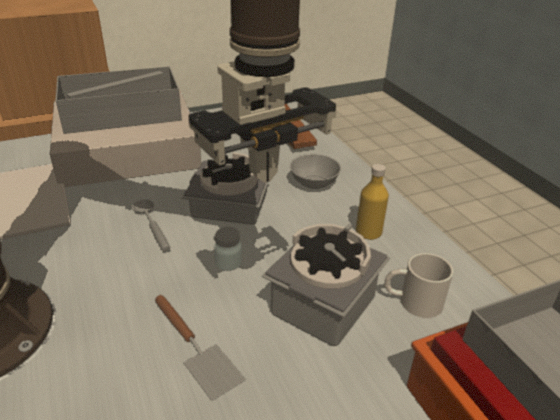

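The deep wheel (left crop) has a lobe at the rib, so it is about half a click off rest. The shallow wheel (right crop) has a gap at its rib, as a resting wheel should. I'll go down in front of the deep wheel's gap at world angle 190°, 120 mm out from the axis.

```bash
python3 -m creep '[[[0.5,-0.8,-4,0,0,0,-1],[1,-1.6,-8,0,0,0,-1],[1,-1.6,-12,0,0,0,-1],[1,-1.6,-15.8,0,0,0,-1],[1,-1.6,-15.8,0,0,0,-1]]]'
python3 - <<'E'
from h import *
for n in("top","side"):
    im=arm.get_image(n)[:,:,::-1]; cv2.imwrite(f"pics/{n}2.png",im)
o=arm.observe(); print(o['clock'],o['position'],o['ee_rot'],o['force'])
P=o['position'].copy();P[2]-=.017; print(w2p('top',P),w2p('side',P))
a=cv2.imread('pics/top2.png')[130:270,280:420]
b=cv2.imread('pics/side2.png')[180:320,240:380]
cv2.imwrite('pics/c2.png',np.hstack([cv2.resize(a,(400,400),interpolation=3),cv2.resize(b,(400,400),interpolation=3)]))
E
```

```text
clock: 2.7
position: [0.4715, -0.1939, 0.1429]
ee_rot: [-2.024, -2.392, 0.004]
force: [0.1, -1.1, 0.3]
width: 0.005
2.8 [ 0.47442293 -0.19613275  0.14726736] [-2.02962092e+00 -2.39646436e+00  1.90351466e-04] [ 0.50606411 -0.00731026  0.60502208]
[[383.5749523  254.56486126]] [[270.75459954 277.69713232]]
```

View pics/c2.png

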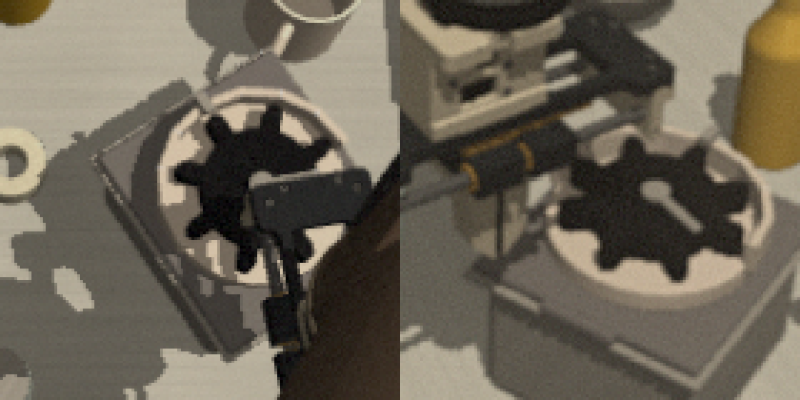

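The fingertip stands 120 mm out at the 190° gap, clear of everything, and its projected tip at side (271,278) matches the picture. I'll move it in radially to 67 mm.

```bash
python3 -m creep '[[[1.2,0.2,0,0,0,0,-1],[2.4,0.4,0,0,0,0,-1],[3.6,0.6,0,0,0,0,-1],[4.4,0.8,0,0,0,0,-1],[5.2,0.9,0,0,0,0,-1]]]'
python3 -m creep '[[[0,0,0,0,0,0,-1]]]'
python3 - <<'E'
from h import *
im=arm.get_image('side')[:,:,::-1]; cv2.imwrite(f"pics/side3.png",im)
o=arm.observe(); print(o['clock'],o['position'],o['ee_rot'],o['force'],o['ft_torque'])
cv2.imwrite('pics/c3.png',cv2.resize(im[190:310,260:400],(700,600),interpolation=3))
E
```

```text
clock: 3.3
position: [0.5277, -0.1878, 0.1468]
ee_rot: [2.031, 2.397, 0.0]
force: [0.9, -0.1, -0.6]
width: 0.007
clock: 3.4
position: [0.5277, -0.1878, 0.1466]
ee_rot: [2.03, 2.397, -0.0]
force: [-0.7, 0.3, 0.3]
width: 0.008
3.45 [ 0.52680682 -0.18817661  0.14649768] [-2.03123050e+00 -2.39659197e+00  8.19466181e-04] [-0.68085491 -0.68417852  0.48432247] [-0.09304766  0.05500228  0.01685639]
```

View pics/c3.png

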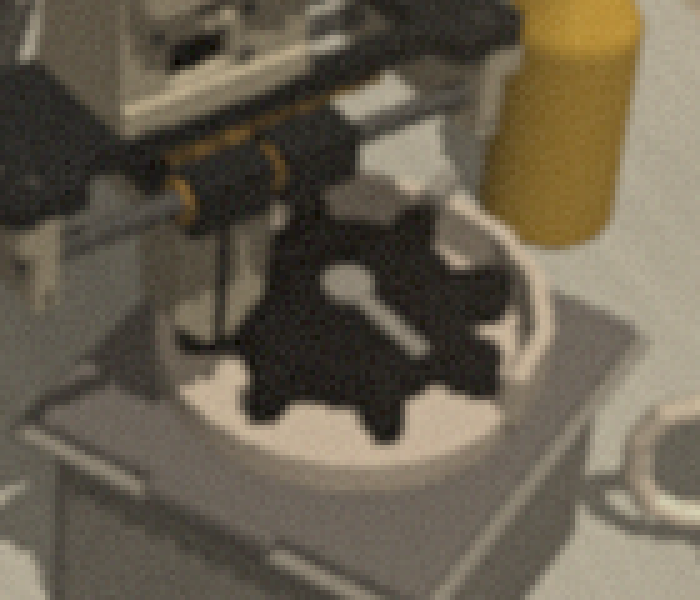

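The finger sits in the gap with no contact. Next I'll work out the arc about the hub.

```bash
python3 - <<'E'
import numpy as np
p=lambda a:6.65*np.array([np.cos(np.radians(a)),np.sin(np.radians(a))])
for s in(190.5,215.5,240.5):
  for k in(5,10,15,20,25): print(s+k,(p(s+k)-p(s)).round(2))
E
```

```text
195.5 [ 0.13 -0.57]
200.5 [ 0.31 -1.12]
205.5 [ 0.54 -1.65]
210.5 [ 0.81 -2.16]
215.5 [ 1.12 -2.65]
220.5 [ 0.36 -0.46]
225.5 [ 0.75 -0.88]
230.5 [ 1.18 -1.27]
235.5 [ 1.65 -1.62]
240.5 [ 2.14 -1.93]
245.5 [ 0.52 -0.26]
250.5 [ 1.05 -0.48]
255.5 [ 1.61 -0.65]
260.5 [ 2.18 -0.77]
265.5 [ 2.75 -0.84]
```

```bash
python3 -m creep '[[[0.13,-0.57,0,0,0,5,-1],[0.31,-1.12,0,0,0,10,-1],[0.54,-1.65,0,0,0,15,-1],[0.81,-2.16,0,0,0,20,-1],[1.12,-2.65,0,0,0,25,-1]]]'
python3 - <<'E'
from h import *
im=arm.get_image('side')[:,:,::-1]; cv2.imwrite(f"pics/side4.png",im)
o=arm.observe(); print(o['clock'],o['position'],o['ee_rot'],o['force'],o['ft_torque'])
cv2.imwrite('pics/c4.png',cv2.resize(im[190:310,260:400],(700,600),interpolation=3))
E
```

```text
clock: 3.95
position: [0.5371, -0.2152, 0.1466]
ee_rot: [-1.461, -2.781, 0.0]
force: [0.2, -0.1, 0.3]
width: 0.003
4.0 [ 0.53746067 -0.2162711   0.14684397] [ 1.45465374e+00  2.78390482e+00 -1.09989637e-03] [ 0.38396444 -1.15186208  1.08869394] [-0.14337845 -0.04968849  0.0307343 ]
```

View pics/c4.png

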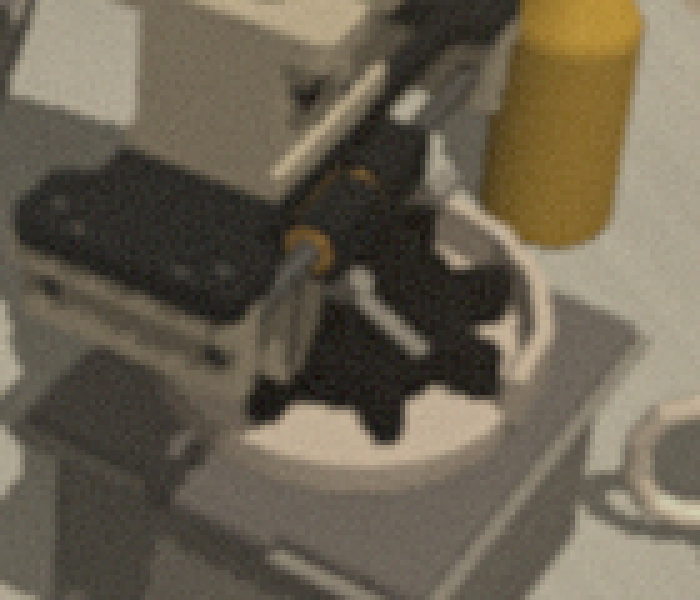

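The wheel has not turned: its pointer end is still at crop (420,350), and no force registers. The finger probably passed outside the lobe ends. I'll overlay the geometry to check.

```bash
python3 - <<'E'
from h import *
from scipy.spatial.transform import Rotation as R
im=cv2.imread('pics/side4.png'); o=arm.observe()
print(o['position'],o['ee_rot'])
Rm=R.from_rotvec(o['ee_rot']).as_matrix(); p=o['position']
big=cv2.resize(im[190:310,260:400],(700,600),interpolation=3)
def dr(P,c,close=True):
    q=((w2p('side',P)-[260,190])*5+2).astype(int); cv2.polylines(big,[q.reshape(-1,1,2)],close,c,1)
for z in(.017,-.03):
    dr([p+Rm@np.array([x,y,z]) for x,y in((-.0095,-.019),(.0095,-.019),(.0095,.019),(-.0095,.019))],(0,0,255))
h=np.array([.592,-.176,0])
for r,z in((.06,.142),(.042,.142),(.066,.122)):
    dr([h+[r*np.cos(a),r*np.sin(a),z] for a in np.linspace(0,6.28,60)],(0,255,0))
cv2.imwrite('pics/c4b.png',big)
E
```

```text
[ 0.53746067 -0.2162711   0.14684397] [ 1.45465374e+00  2.78390482e+00 -1.09989637e-03]
```

View pics/c4b.png

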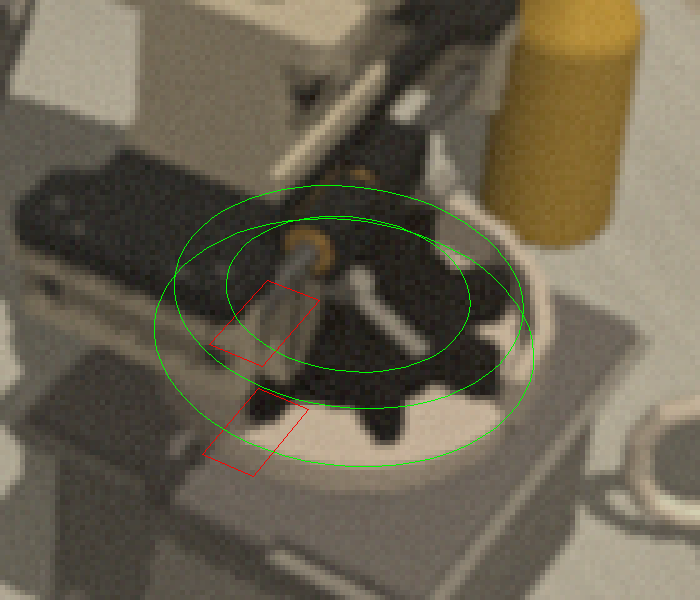

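In the overlay the finger's visible bottom, at crop (285,375), is well above its predicted place at (255,430). So the tip is apparently about 15 mm higher than I assumed, and it passed over the lobe. I'll back out and measure the tip height in clear view.

```bash
python3 -m creep '[[[-1.5,-1.1,0,0,0,0,-1],[-3,-2.1,0,0,0,0,-1],[-4.4,-3.1,0,0,0,0,-1],[-6,-4.2,0,0,0,0,-1],[-6,-4.2,0,0,0,0,-1]]]'
python3 - <<'E'
from h import *
from scipy.spatial.transform import Rotation as R
im=arm.get_image('side')[:,:,::-1].copy(); cv2.imwrite(f"pics/side5.png",im)
o=arm.observe(); p=o['position']; print(o['clock'],p,o['force'])
Rm=R.from_rotvec(o['ee_rot']).as_matrix()
big=cv2.resize(im[190:310,220:360],(700,600),interpolation=3)
for z,c in((.017,(0,0,255)),(0,(0,255,255)),(-.03,(0,255,0))):
    q=((w2p('side',[p+Rm@np.array([x,y,z]) for x,y in((-.0095,-.019),(.0095,-.019),(.0095,.019),(-.0095,.019))])-[220,190])*5+2).astype(int); cv2.polylines(big,[q.reshape(-1,1,2)],True,c,1)
cv2.imwrite('pics/c5.png',big)
E
```

```text
clock: 4.5
position: [0.4743, -0.2592, 0.147]
ee_rot: [-1.472, -2.775, 0.001]
force: [-0.8, -0.4, 0.6]
width: 0.006
4.55 [ 0.47597764 -0.25794055  0.14693991] [0.0644421  0.25592062 0.31395797]
```

View pics/c5.png

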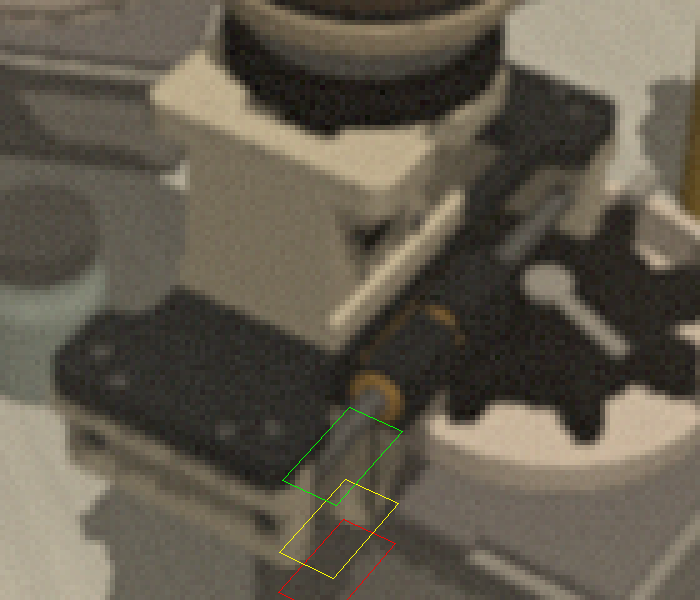

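View pics/side5.png

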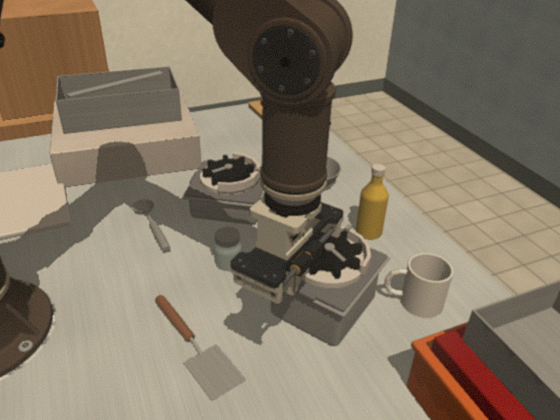

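```bash
python3 - <<'E'
import cv2,numpy as np
im=cv2.imread('pics/side5.png')[262:312,265:315]
a=cv2.resize(im,(600,600),interpolation=3); a=np.clip((a.astype(float)-20)*1.9,0,255).astype('uint8'); cv2.imwrite('pics/c5c.png',a)
E
```

```text
(no output)
```

View pics/c5c.png

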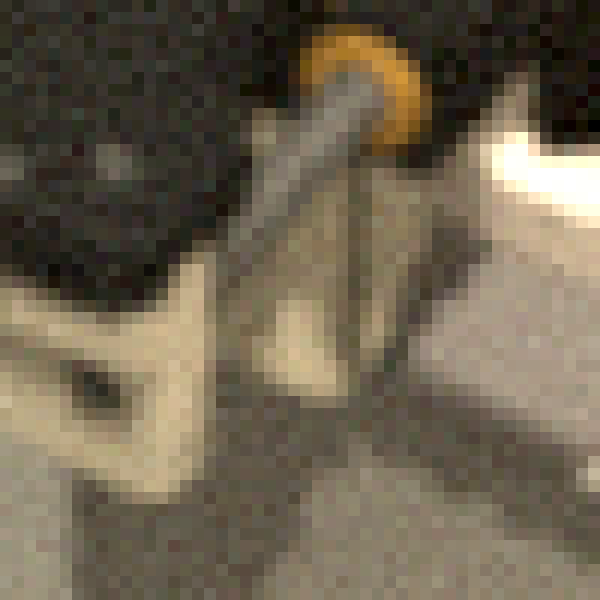

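```bash
python3 - <<'E'
from h import *
from scipy.spatial.transform import Rotation as R
o=arm.observe(); p=o['position']; Rm=R.from_rotvec(o['ee_rot']).as_matrix(); print(Rm.round(2))
t=np.array([294.6,294.9])
for sx in(-.0095,.0095):
  for z in np.arange(-.02,.02,.005): print(sx,round(z,3),w2p('side',p+Rm@np.array([sx,0,z]))[0].round(1))
for z in(.12,.13,.14,.15,.16,.17): print(z,p2w('side',[t],z)[0].round(4))
E
```

```text
[[-0.56  0.83  0.  ]
 [ 0.83  0.56  0.  ]
 [ 0.    0.   -1.  ]]
-0.0095 -0.02 [293.4 288.1]
-0.0095 -0.015 [293.3 290.5]
-0.0095 -0.01 [293.1 292.9]
-0.0095 -0.005 [293.  295.3]
-0.0095 0.0 [292.9 297.7]
-0.0095 0.005 [292.7 300.1]
-0.0095 0.01 [292.6 302.4]
-0.0095 0.015 [292.5 304.7]
0.0095 -0.02 [282.6 283.2]
0.0095 -0.015 [282.5 285.6]
0.0095 -0.01 [282.4 288. ]
0.0095 -0.005 [282.3 290.4]
0.0095 0.0 [282.3 292.7]
0.0095 0.005 [282.2 295.1]
0.0095 0.01 [282.1 297.4]
0.0095 0.015 [282.  299.7]
0.12 [ 0.4988 -0.2371  0.12  ]
0.13 [ 0.4942 -0.2461  0.13  ]
0.14 [ 0.4895 -0.2551  0.14  ]
0.15 [ 0.4849 -0.2641  0.15  ]
0.16 [ 0.4802 -0.2731  0.16  ]
0.17 [ 0.4756 -0.2821  0.17  ]
```

```bash
python3 - <<'E'
from h import *
im=cv2.imread('pics/side1.png')
p=np.array([.4648,-.1815,.3045])
q=w2p('side',[p,p-[0,0,.017],p+[0,0,.05]]); print(q)
a=cv2.resize(im[80:200,180:340],(800,600),interpolation=3); a=np.clip(a*1.5,0,255).astype('uint8')
for x,y in q: cv2.circle(a,(int((x-180)*5+2),int((y-80)*5+2)),4,(0,0,255),1)
cv2.imwrite('pics/c1b.png',a)
im=cv2.imread('pics/side0.png'); p=np.array([.2094,.5883,.2139]); q=w2p('side',[p,p-[0,0,.017],p+[0,0,.05]]); print(q)
a=cv2.resize(im[0:100,0:100],(600,600),interpolation=3); a=np.clip(a*1.5,0,255).astype('uint8')
for x,y in q: cv2.circle(a,(int((x)*6+3),int((y)*6+3)),4,(0,0,255),1)
cv2.imwrite('pics/c0b.png',a)
E
```

```text
[[262.76993454 184.50278462]
 [262.6799497  194.20418309]
 [263.04807453 154.46778918]]
[[52.55202222 80.13006446]
 [54.06949027 86.58785218]
 [47.94957074 60.55819031]]
```

View pics/c1b.png

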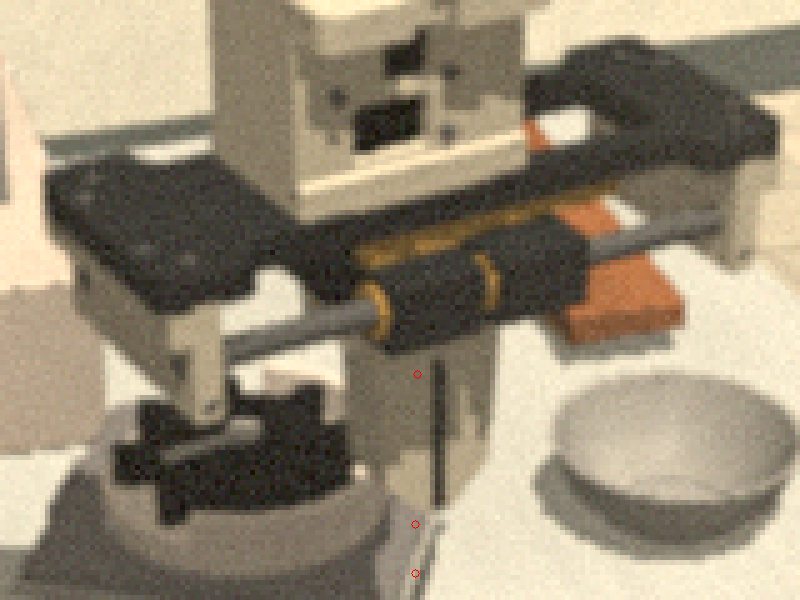

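View pics/c0b.png

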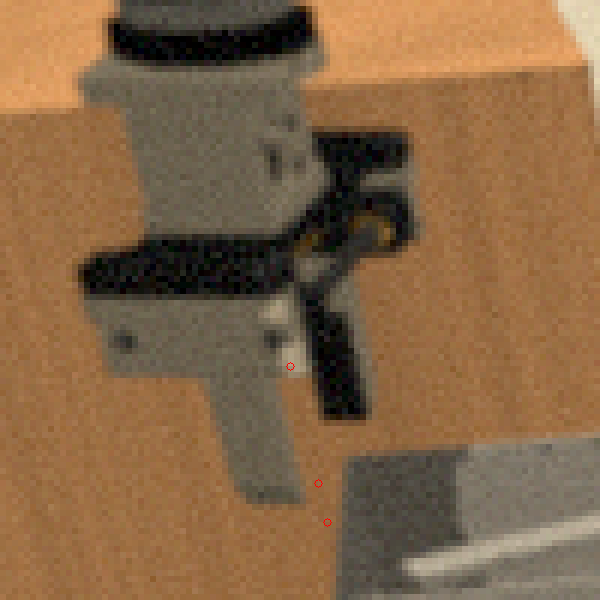

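In the clear view (side1 seam bottom at about (268,181)), and likewise in side0 and side5, the fingertips end about 6–10 mm behind the reported TCP instead of 17 mm ahead. So my tip was near z≈0.154, above the wheel. I'll return to the 190° gap line outside the wheel, lower, and check the tip height again.

```bash
python3 -m creep '[[[0,1.5,0,0,0,-6,-1],[0,3,-0.5,0,0,-12,-1],[0,4.5,-1.2,0,0,-18,-1],[0,6.1,-2.0,0,0,-25,-1],[0,6.1,-2.0,0,0,-25,-1]]]'
python3 - <<'E'
from h import *
from scipy.spatial.transform import Rotation as R
im=arm.get_image('side')[:,:,::-1].copy(); cv2.imwrite(f"pics/side6.png",im)
o=arm.observe(); p=o['position']; print(o['clock'],p,o['ee_rot'],o['force'])
Rm=R.from_rotvec(o['ee_rot']).as_matrix()
for sx in(-.0095,.0095):
  for z in np.arange(-.02,.02,.005): print(sx,round(z,3),w2p('side',p+Rm@np.array([sx,0,z]))[0].round(1))
a=cv2.resize(im[245:305,240:320],(800,600),interpolation=3); a=np.clip(a*1.6-20,0,255).astype('uint8')
cv2.imwrite('pics/c6.png',a)
E
```

```text
clock: 5.05
position: [0.4777, -0.1926, 0.1255]
ee_rot: [-2.028, -2.396, -0.0]
force: [0.5, -0.0, 0.7]
width: 0.006
5.1 [ 0.47792332 -0.1943261   0.12625734] [-2.02558896e+00 -2.40015443e+00  6.03851318e-04] [ 0.79621526 -0.2549433   0.51083156]
-0.0095 -0.02 [275.7 272.5]
-0.0095 -0.015 [275.6 274.8]
-0.0095 -0.01 [275.5 277.1]
-0.0095 -0.005 [275.5 279.4]
-0.0095 0.0 [275.4 281.7]
-0.0095 0.005 [275.3 283.9]
-0.0095 0.01 [275.3 286.2]
-0.0095 0.015 [275.2 288.4]
0.0095 -0.02 [269.4 265.8]
0.0095 -0.015 [269.3 268.1]
0.0095 -0.01 [269.3 270.4]
0.0095 -0.005 [269.2 272.6]
0.0095 0.0 [269.2 274.9]
0.0095 0.005 [269.1 277.1]
0.0095 0.01 [269.1 279.3]
0.0095 0.015 [269.  281.6]
```

View pics/c6.png

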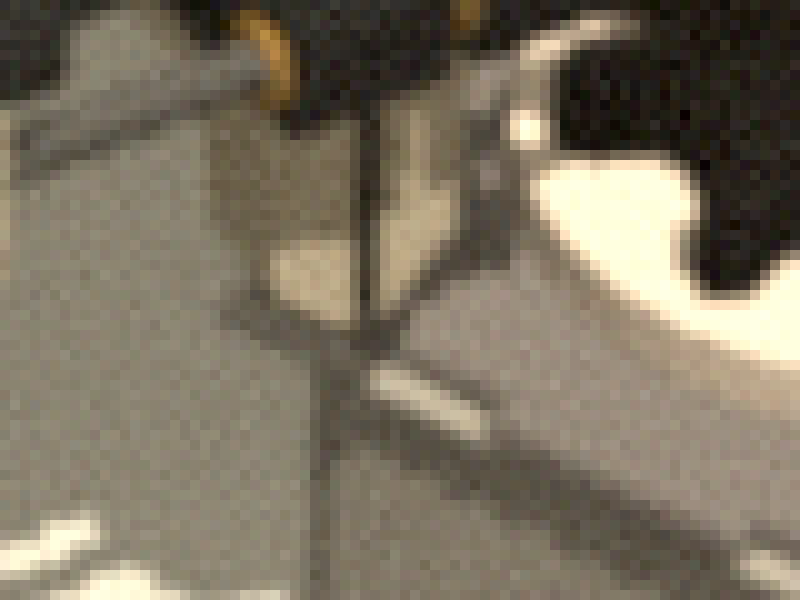

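The tip's lowest edge at side (276.5,277.5) gives z≈0.135, and the finger ends are bevelled towards their backs. I'll lower 8 mm to tip z≈0.127 and slide in to 64 mm radius.

```bash
python3 -m creep '[[[0,0,-0.8,0,0,0,-1],[1.2,0.2,-0.8,0,0,0,-1],[2.4,0.4,-0.8,0,0,0,-1],[3.2,0.5,-0.8,0,0,0,-1],[4,0.6,-0.8,0,0,0,-1]]]'
python3 -m creep '[[[0.4,0.1,0,0,0,0,-1],[0.8,0.1,0,0,0,0,-1],[1.1,0.1,0,0,0,0,-1],[1.1,0.1,0,0,0,0,-1]]]'
python3 - <<'E'
from h import *
im=arm.get_image('side')[:,:,::-1].copy(); cv2.imwrite(f"pics/side7.png",im)
o=arm.observe(); p=o['position']; print(o['clock'],p,o['ee_rot'],o['force'])
cv2.imwrite('pics/c7.png',cv2.resize(im[200:300,270:390],(720,600),interpolation=3))
E
```

```text
clock: 5.6
position: [0.5189, -0.1898, 0.1187]
ee_rot: [2.031, 2.396, -0.0]
force: [0.5, -0.3, -0.5]
width: 0.002
clock: 6.0
position: [0.5289, -0.1887, 0.1186]
ee_rot: [2.032, 2.396, -0.0]
force: [-0.2, 0.3, -0.1]
width: 0.007
6.05 [ 0.52863684 -0.1886967   0.11864037] [-2.03170284e+00 -2.39615275e+00  8.95220119e-05] [ 0.02952989  1.00336692 -0.68322819]
```

View pics/c7.png

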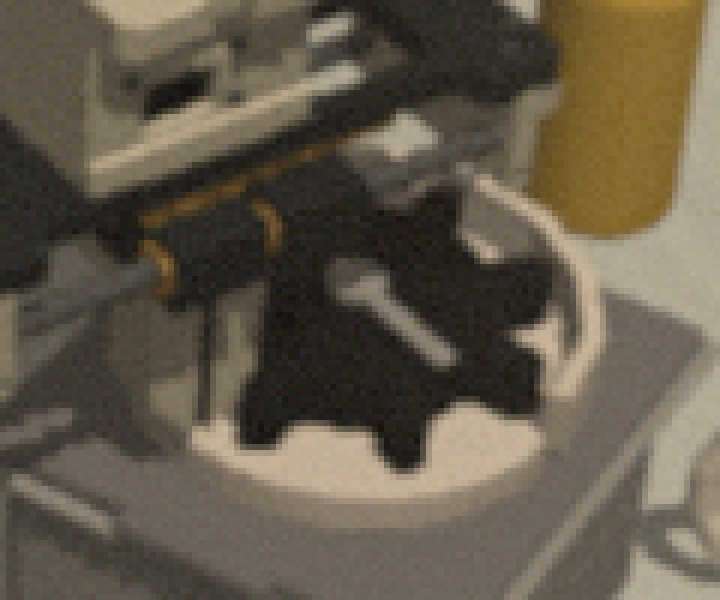

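The finger now sits down in the gap, with its bottom at crop (205,425) just over the housing. I'll sweep counter-clockwise 25° along the arc.

```bash
python3 -m creep '[[[0.13,-0.55,0,0,0,5,-1],[0.31,-1.08,0,0,0,10,-1],[0.53,-1.6,0,0,0,15,-1],[0.79,-2.08,0,0,0,20,-1],[1.09,-2.55,0,0,0,25,-1]]]'
python3 - <<'E'
from h import *
im=arm.get_image('side')[:,:,::-1].copy(); cv2.imwrite(f"pics/side8.png",im)
o=arm.observe(); p=o['position']; print(o['clock'],p,o['ee_rot'],o['force'])
cv2.imwrite('pics/c8.png',cv2.resize(im[200:300,270:390],(720,600),interpolation=3))
E
```

```text
clock: 6.55
position: [0.539, -0.2142, 0.1186]
ee_rot: [-1.46, -2.781, -0.0]
force: [-4.7, 4.2, 1.5]
width: 0.005
6.6 [ 0.53901637 -0.21467754  0.11863141] [-1.45323261e+00 -2.78399404e+00 -9.55425126e-05] [-0.98867442  2.60786938  1.58270366]
```

View pics/c8.png

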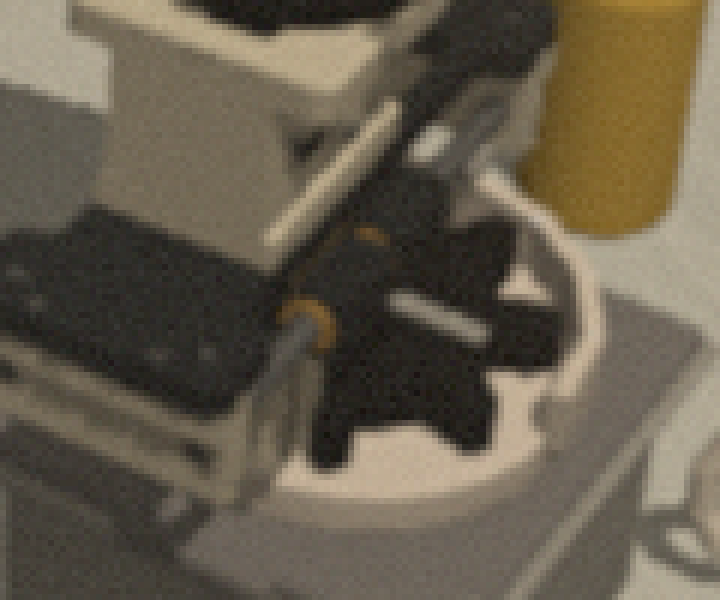

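The wheel turned, and its pointer end moved to crop (488,332). I'll continue the arc.

```bash
python3 -m creep '[[[0.34,-0.44,0,0,0,5,-1],[0.72,-0.84,0,0,0,10,-1],[1.13,-1.21,0,0,0,15,-1],[1.57,-1.55,0,0,0,20,-1],[2.03,-1.84,0,0,0,25,-1]]]'
python3 - <<'E'
from h import *
im=arm.get_image('side')[:,:,::-1].copy(); cv2.imwrite(f"pics/side9.png",im)
o=arm.observe(); p=o['position']; print(o['clock'],p,o['ee_rot'],o['force'])
cv2.imwrite('pics/c9.png',cv2.resize(im[200:300,270:390],(720,600),interpolation=3))
d=p2w('side',[(270+488/6,200+332/6)],.145)[0]-[.592,-.176,0];print(np.degrees(np.arctan2(d[1],d[0])))
E
```

```text
clock: 7.1
position: [0.5595, -0.2323, 0.1186]
ee_rot: [-0.826, -3.03, -0.001]
force: [-1.3, -0.3, -0.0]
width: 0.007
7.15 [ 0.56032112 -0.2330989   0.11874739] [ 8.18372822e-01  3.03261084e+00 -4.78781870e-04] [ 0.41264709 -0.71951473 -0.09072332]
-55.72921019915084
```

View pics/c9.png

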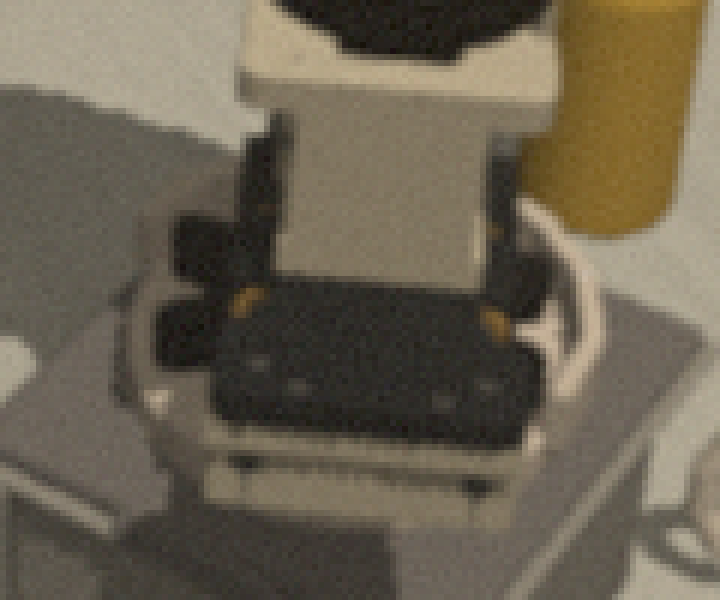

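```bash
python3 -m creep '[[[0.49,-0.24,0,0,0,5,-1],[1.0,-0.45,0,0,0,10,-1],[1.4,-0.58,0,0,0,14,-1],[1.4,-0.58,0,0,0,14,-1]]]'
python3 -m creep '[[[-0.4,-1.5,0,0,0,0,-1],[-0.8,-3,0,0,0,0,-1],[-1.2,-4.5,0,0,0,0,-1],[-1.7,-6.5,1,0,0,0,-1],[-2.8,-10.5,3,0,0,0,-1]]]'
python3 - <<'E'
from h import *
o=arm.observe(); print(o['clock'],o['position'],o['force'])
A=[]
for n,(r,c) in (('side',(200,270)),('top',(140,305))):
    im=arm.get_image(n)[:,:,::-1].copy(); cv2.imwrite(f"pics/{n}10.png",im)
    A.append(cv2.resize(im[r:r+120,c:c+120],(400,400),interpolation=3))
cv2.imwrite('pics/c10.png',np.hstack(A))
E
```

```text
clock: 7.55
position: [0.5741, -0.2386, 0.1187]
ee_rot: [0.456, 3.108, -0.0]
force: [-0.8, -0.7, 0.1]
width: 0.004
clock: 8.05
position: [0.5456, -0.3417, 0.1473]
ee_rot: [-0.449, -3.107, -0.005]
force: [-0.5, -0.4, 0.0]
width: 0.008
8.05 [ 0.54562481 -0.341709    0.14734533] [-0.52776781 -0.41460414  0.03190628]
```

View pics/c10.png

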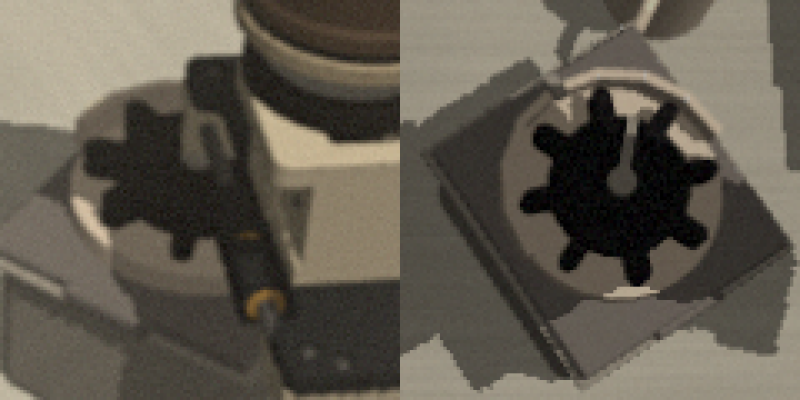

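The pointer end is now at top crop (633,113) from hub (622,180), which is about -9° in world or -42° relative, so the wheel rests at -45°. The pan looks unmoved. One more click is needed, starting from the front gap at world angle 212°.

```bash
python3 -m creep '[[[-1.3,2,0,0,0,-8.4,-1],[-2.6,4,0,0,0,-16.8,-1],[-3.9,6,0,0,0,-25.2,-1],[-5.2,8,-1,0,0,-33.4,-1],[-6.4,9.7,-2,0,0,-41.5,-1]]]'
python3 -m creep '[[[0,0,-0.9,0,0,0,-1],[1.2,0.75,-0.9,0,0,0,-1],[2.4,1.5,-0.9,0,0,0,-1],[2.4,1.5,-0.9,0,0,0,-1]]]'
python3 - <<'E'
from h import *
o=arm.observe(); p=o['position'];print(o['clock'],p,o['ee_rot'],o['force'])
d=p-[.592,-.176,0];print(np.hypot(*d[:2]),np.degrees(np.arctan2(d[1],d[0]))%360, (2*np.degrees(np.arctan2(o['ee_rot'][1],o['ee_rot'][0]))-90)%180)
P=lambda r,a:r*np.array([np.cos(np.radians(a)),np.sin(np.radians(a))])
print('in',P(6.4,212.2)-100*d[:2])
for s in(212.2,237.2):print([(P(6.4,s+k)-P(6.4,s)).round(2).tolist() for k in(5,10,15,20,25)])
E
```

```text
clock: 8.65
position: [0.4809, -0.2469, 0.1288]
ee_rot: [1.537, 2.739, 0.0]
force: [-0.2, -0.5, -1.0]
width: 0.009
clock: 9.05
position: [0.5092, -0.2306, 0.12]
ee_rot: [1.519, 2.747, 0.001]
force: [0.3, -0.1, 0.2]
width: 0.004
9.05 [ 0.50919899 -0.23055685  0.12000773] [1.51937754e+00 2.74736787e+00 1.02815201e-03] [ 0.30617566 -0.06771437  0.22845262]
0.09915875096609753 213.38053363237898 32.112157962822565
in [2.86446493 2.04527723]
[[0.32, -0.46], [0.67, -0.89], [1.07, -1.29], [1.49, -1.65], [1.95, -1.97]]
[[0.48, -0.28], [0.99, -0.52], [1.51, -0.71], [2.05, -0.86], [2.6, -0.96]]
```

```bash
python3 -m creep '[[[0.7,0.5,-0.1,0,0,0,-1],[1.4,1,-0.1,0,0,0,-1],[2.1,1.5,-0.1,0,0,0,-1],[2.9,2,-0.1,0,0,0,-1],[2.9,2,-0.1,0,0,0,-1]]]'
python3 - <<'E'
from h import *
o=arm.observe(); p=o['position'];print(o['clock'],p,o['force'])
A=[]
for n,(r,c) in (('side',(200,270)),('top',(140,305))):
    im=arm.get_image(n)[:,:,::-1].copy(); cv2.imwrite(f"pics/{n}11.png",im)
    A.append(cv2.resize(im[r:r+120,c:c+120],(400,400),interpolation=3))
cv2.imwrite('pics/c11.png',np.hstack(A))
E
```

```text
clock: 9.55
position: [0.5364, -0.2101, 0.1186]
ee_rot: [1.522, 2.748, 0.001]
force: [0.2, -0.7, -0.2]
width: 0.006
9.55 [ 0.53642956 -0.21008863  0.11857979] [ 0.22705205 -0.70966533 -0.18714342]
```

View pics/c11.png

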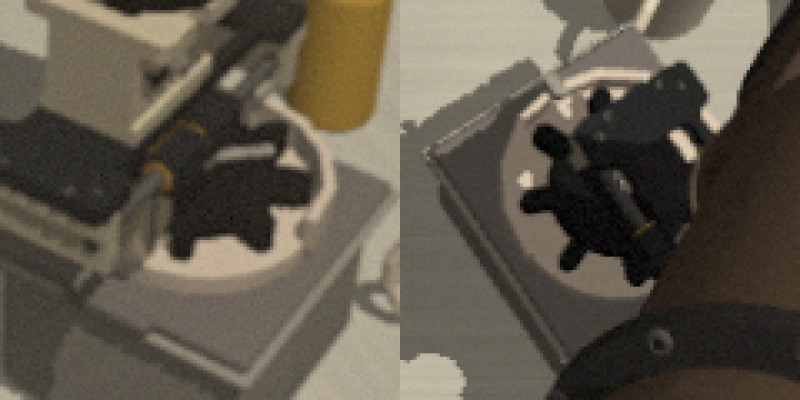

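The finger is in the front gap without force. I'll sweep 43°, then withdraw.

```bash
python3 -m creep '[[[0.32,-0.46,0,0,0,5,-1],[0.67,-0.89,0,0,0,10,-1],[1.07,-1.29,0,0,0,15,-1],[1.49,-1.65,0,0,0,20,-1],[1.95,-1.97,0,0,0,25,-1]]]'
python3 -m creep '[[[0.48,-0.28,0,0,0,5,-1],[0.99,-0.52,0,0,0,10,-1],[1.51,-0.71,0,0,0,15,-1],[1.8,-0.8,0,0,0,18,-1],[1.8,-0.8,0,0,0,18,-1]]]'
python3 -m creep '[[[-0.4,-1.5,0,0,0,0,-1],[-0.8,-3,0,0,0,0,-1],[-1.2,-4.5,0,0,0,0,-1],[-1.7,-6.5,1,0,0,0,-1],[-2.8,-10.5,4,0,0,0,-1]]]'
python3 -m creep '[[[-4,-1,4,0,0,0,-1],[-8,-2,8,0,0,0,-1],[-12,-3,10,0,0,0,-1],[-15,-3,10,0,0,0,-1],[-15,-3,10,0,0,0,-1]]]'
python3 - <<'E'
from h import *
o=arm.observe(); p=o['position'];print(o['clock'],p,o['force'])
A=[]
for n,(r,c) in (('side',(200,270)),('top',(140,305))):
    im=arm.get_image(n)[:,:,::-1].copy(); cv2.imwrite(f"pics/{n}12.png",im)
    A.append(cv2.resize(im[r:r+120,c:c+120],(400,400),interpolation=3))
cv2.imwrite('pics/c12.png',np.hstack(A))
E
```

```text
clock: 10.15
position: [0.5532, -0.2311, 0.1184]
ee_rot: [-0.89, -3.011, -0.001]
force: [-1.4, 1.4, -0.4]
width: 0.011
clock: 10.65
position: [0.5722, -0.2398, 0.1187]
ee_rot: [0.413, 3.114, -0.0]
force: [-0.3, -0.6, -0.6]
width: 0.006
clock: 11.15
position: [0.5437, -0.3411, 0.1556]
ee_rot: [-0.407, -3.11, -0.006]
force: [1.4, -0.6, -0.3]
width: 0.008
clock: 11.65
position: [0.3883, -0.3768, 0.26]
ee_rot: [0.427, 3.111, -0.002]
force: [0.5, 0.2, -0.2]
width: 0.005
11.65 [ 0.38830859 -0.37681171  0.26000769] [ 0.50562162  0.19769359 -0.24129969]
```

View pics/c12.png

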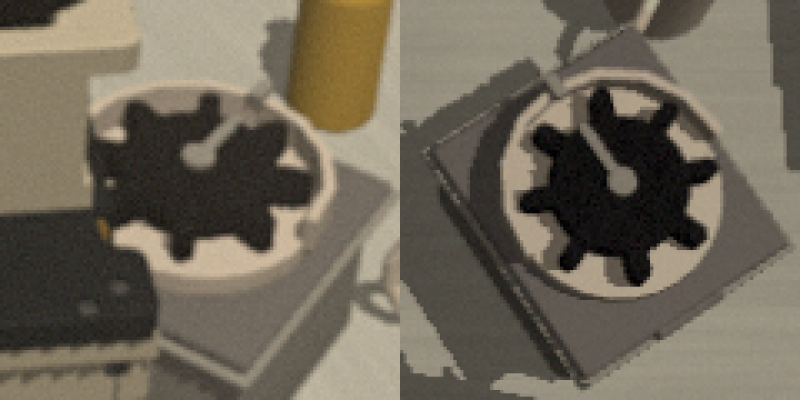

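View pics/top12.png

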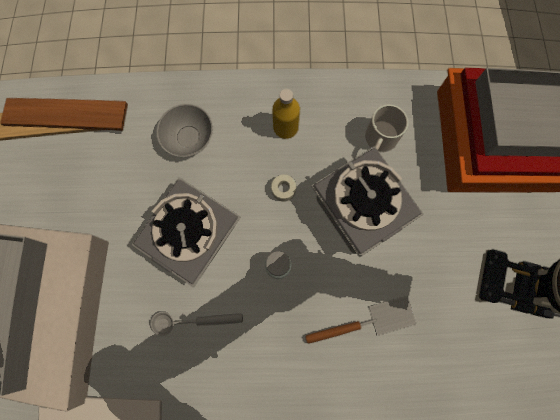

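The pointer now runs in line with the rib in both views: top crop hub (622,180), pointer end (583,127), rib (553,80). I'll check numerically that nothing else moved.

```bash
python3 - <<'E'
from h import *
a=cv2.imread('pics/top0.png',0).astype(np.float32); b=cv2.imread('pics/top12.png',0).astype(np.float32)
for n,(x0,y0,x1,y1) in dict(deep=(312,145,424,255),shallow=(128,178,240,284),mug=(368,105,408,150),roll=(270,174,298,202),bottle=(270,88,302,138),bowl=(155,104,214,162),spatula=(303,295,418,345),jar=(265,250,293,280)).items():
    t=a[y0+3:y1-3,x0+3:x1-3]; r=cv2.matchTemplate(b[y0-3:y1+3,x0-3:x1+3],t,cv2.TM_CCOEFF_NORMED); _,m,_,l=cv2.minMaxLoc(r); print(n,round(m,3),l[0]-6,l[1]-6)
t=lambda u,v:(305+(u-400)*.3,140+v*.3)
h=p2w('top',[t(622,178)],.145)[0]
for q,z in(((583,127),.145),((553,80),.141)):
    d=p2w('top',[t(*q)],z)[0]-h; print(np.degrees(np.arctan2(d[1],d[0])),np.hypot(*d[:2]))
C=p2w('top',[t(426,155),t(633,27),t(790,246),t(583,383)],.1);print(C.mean(0))
E
```

```text
deep 0.658 0 0
shallow 0.998 0 0
mug 0.997 0 0
roll 0.998 0 0
bottle 0.997 0 0
bowl 0.995 0 0
spatula 0.856 0 0
jar 0.22 -6 -1
34.7243272390479 0.037915962034465484
31.333229438008765 0.07212669381667369
[ 0.5902592  -0.17590617  0.1       ]
```

```bash
python3 -c "
from cell import arm
print(arm.sign_off())"
```

```text
the job is handed in; nothing more can be done
None
```

The deep pan's wheel is set: its pointer bar rests in line with the marker rib, and I handed the job in at about 12 s with the finger well clear. It started about half a click off rest, roughly -112° from the rib. With the closed fingertips I swept it counter-clockwise to -90°, then -45°, then 0. Forces read after each move stayed under about 7 N.

**First pass missed:** the fingertips ended about 25 mm higher than the stated tool geometry. My first sweep went over the wheel without touching it. I measured the tip height in the side pictures and repeated the sweep lower.

**Last checks:**
- **Pointer and rib:** in the top view I measured the pointer at about 35° and the rib at about 31–34°, which agrees within my reading error. The side view also shows them in line.
- **Deep pan:** its centre is unchanged to under 1 mm. The picture match scored only 0.66 because the wheel has turned and the light has changed.
- **Shallow pan and the items behind and between:** the shallow pan with its wheel, the mug, label roll, bottle and bowl show no shift.
- **In the arm's shadow:** the spatula match was weaker at 0.86 but showed no shift. The jar match failed, and I did not match the spoon. By eye, the jar and spoon stand where they were.

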